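# Fetch the end cap from behind the filter parts and close the filter housing

## Task

The small end cap stands at the back of the grey parts rack, shut in by the slim filter core, the fat filter core and the steel strainer. Move those three onto the aluminium drip tray, then fetch the end cap and lay it fully down in the round recess of the open filter housing, and only after that put each of the three back on the rack seat it came from. Keep everything upright, leave the tin and the small cover plate alone, and leave all parts released and at rest.

Things in the scene. Friction and masses are not known exactly. Their poses are not given: they have to be found in the camera images.
- rack: Fixed grey tray, 180 (x) by 220 (y) mm, rim 16 high, 4 thick, floor 4 mm above the table. Origin: centre of underside. Dark round seats, own frame, mm: front (-26, 0), left (40, 62), right (40, -62), back (40, 0; smaller, for the end cap). Its -x faces the robot within 17 deg; placed middle or either side. The cores and strainer start centred on front, left and right seats in changing order.
- drip_tray: Fixed shallow aluminium tray, the side area, 280 (its x) by 130 (its y) mm, rim 14 mm high and 4 mm thick, floor 4 mm above the table, empty at the start. Origin: centre of its underside. Its long side points away from the robot within about 9 degrees; room for three parts in a row 90 mm apart along its x.
- slim_core: Loose upright off-white hollow filter core, a tube 54 mm outside, 24 mm bore, 105 mm tall, 0.15 to 0.3 kg. Origin: centre of its underside; z up along its axis.
- fat_core: Loose upright off-white hollow filter core, a tube 66 mm outside, 28 mm bore, 95 mm tall, 0.2 to 0.42 kg. Origin: centre of its underside; z up along its axis.
- strainer: Loose upright steel strainer, a closed banded cylinder 56 mm across and 115 mm tall with a cross on its top, 0.2 to 0.4 kg. Origin: centre of its underside; z up along its axis.
- end_cap: Loose low aluminium end cap: disc 50 mm across, 8 mm thick, with an upright round hub on its middle, 20 mm across, rising to 34 mm above the underside; 0.06 to 0.13 kg. Origin: centre of its underside; z up. It starts on the rack's back seat; the three tall parts stand 62 to 66 mm from its axis and leave no room for a gripper.
- tin: Bystander: loose open steel tin, 74 mm across the rim, 90 mm tall. Origin: centre of its underside.
- cover: Bystander: loose dark steel cover plate lying flat, 80 mm across, 17 mm thick. Origin: centre of its underside.
- seat (a point): Recess of the fixed open filter housing: a short upright dark pipe stub with a round flange on top, 110 mm across, blue below, steel above with six dark bolt holes, its top 52 mm above the table. The recess is 60 mm across and 8 mm deep, blue with a black centre. This point: centre of the recess floor, 44 mm above the table; z up.
Mind the look-alikes: they are no part of the job. Several things look just like the end_cap: the one meant starts farthest to the robot's left.

How it is judged:
By the outcome, as a careful person would: the job done as asked, in the order asked, and still so for the second after the job is handed in, with the robot touching nothing.
It also fails if it takes over 144 s, if anything falls off the work surface, if the arm or the gripper's body presses on something with over 40 N, if the wrist force passes 120 N, or if a joint passes its speed limit or range.

## Robot

A 7-joint arm with a two-finger parallel gripper is mounted at the origin on the work surface. World frame = base frame: x ahead of the robot, y to its left, z up, the work surface at z = 0. Lengths are in mm, angles in rad, forces in N, time in s.
With the tool pointing down it reaches from about 425 to 1025 mm from the base axis. Payload 3.6 kg.
Tool frame: the origin (TCP) lies between the finger pads; the fingertips stand manip.nose_length ahead of it and the grasp point (between the pads) lies 5 mm behind it (manip.nose_length is the distance from the TCP to the fingertips, in mm); z points along the fingers, y is the line along which they close (so a half turn about z gives the same grasp; the last joint's range is limited). The gripper opens to 85 mm and grips with 20 to 120 N. Pads are 22 mm wide; open, the fingers measure 114 mm over their backs; the gripper's body (76 mm by 85 mm) begins 54 mm behind the grasp point. The pads swing forward as they close: fully open they stand 13 mm farther back than shut.
Start: joints at [-1.266, 0.591, 0.048, 1.609, -0.033, 0.943, -0.034], TCP at [281.522, 668.113, 245.302] pointing down, gripper open.
Joint ranges: [-2.69, 2.69], [-0.47, 2.24], [-1.27, 1.36], [0.19, 2.51], [-1.53, 4.68], [0.08, 2.07], [-3.09, 3.09]. Speed limits (rad/s): [2.57, 2.57, 3.14, 3.14, 3.14, 3.14, 3.14].

## Interface

Orientations are given as a unit quaternion [x, y, z, w].
In Python, from rig import telemetry, vision, workorder, manip gives the robot as it stands.
- The arm moves only by the shell command python3 -m inch 'ROWS' [FORCE]. ROWS is JSON, a list of rows, each a list of 7 numbers: the shift along the tool's x, y, z as a fraction of full scale, then the turn, a rotation vector about the tool's x, y, z as a fraction of full scale, then the finger opening in mm, from 0 to 85.4. A call has 1 to 10 rows; each row is the pose to reach, as a shift and turn from the pose commanded when the call began, along the tool's axes at that moment; what a row does not reach only later rows make up. Full scale, the value 1, is 8 cm for a shift and 90 degrees for a turn. A row lasts 1/10 s, in which the tool goes at most 50 mm and 8.59 degrees, less where a joint would pass 70% of its speed; a pose out of reach is approached as far as the arm can. A call with a number of a shift or a turn outside -1 to 1 is refused whole. A call with a gripper value outside its range is refused whole. The fingers move at their own pace and stop on an object; FORCE is the grip in N (left out, the last holds). Time passes only in rows, so rows that repeat a pose let the fingers close. It gives the time, the measured TCP pose, the force, the opening and the grip force at its end, in the units of the state.
- telemetry.state(): the state, without advancing time (a new reading comes with each control period).
- vision.grab_frame(name): name is "scene" or "top" or "wrist"; returns the picture (384x512x3 uint8, red, green, blue); there is no depth.
- vision.calibration(name): a dict with "intrinsics" (3x3 intrinsics, pixels), "rvec" (rotation vector, rad) and "tvec" (3), from world to camera coordinates, as OpenCV has them. Camera axes: x right, y down, z forward; pixel columns grow to the right and rows downward; lengths in mm; the calibration is good to about 2 mm. The wrist camera is an equidistant fisheye: a pixel r from the principal point sees the ray r / f radians off the axis. A picture is of the moment at which its call begins: read the wrist's pose just before it. calibration takes no time and is no camera call; for the wrist camera it gives the pose at the moment of the call.
- workorder.sign_off(): hands the job in; it is judged then, once.
The state is a dict: "t": time; "qpos": joint angles; "qd": joint speeds; "tau": joint torques, N m; "position": TCP position; "ee_rot": TCP orientation; "wrist_force": force on the tool from outside, world axes, zero at the start; "torque": the same for the moment, N m; "finger_gap": finger opening in mm; "grip_force": force on a finger pad.
Only numpy, scipy, OpenCV 4.12 (cv2) and the standard library are available. Lean on these libraries where they do the work, as an engineer would, in place of code of your own. Each camera call takes 0.05 s, during which the arm holds its last target. There are 200 camera calls.

## Working session

There is one attempt and no reset: what is moved stays moved. The work goes in short steps, Python scripts to look and compute and a shell command to move; the robot and the scene stay as the last step left them, time stands still between calls to the robot, and variables do not carry over. Pictures are saved under pics/ and viewed, at most 14 in all, crops included, and the job is handed in when it is done.

```bash
ls; mkdir -p pics
python3 - <<'E'
from rig import telemetry, vision, workorder, manip
import cv2
print(manip.nose_length, telemetry.state())
for n in ("scene","top"):
    im=vision.grab_frame(n); cv2.imwrite(f"pics/{n}0.png",im[:,:,::-1]); c=vision.calibration(n); print(n,c)
E
```

```text
pics
14.0 {'t': 0.0, 'qpos': array([-1.26549671,  0.5920785 ,  0.04833365,  1.60984784, -0.03330804,
        0.94267608, -0.03369084]), 'qd': array([ 3.69266597e-05, -4.14080475e-04,  1.04513160e-03,  8.93067899e-04,
        1.57603723e-03,  7.03419193e-04,  3.17326455e-04]), 'tau': array([-2.42514379e-04, -5.48697996e+01,  1.54651020e+00, -1.98120385e+01,
        9.37341771e-03,  8.87787086e-03,  6.49273659e-06]), 'position': array([281.22659607, 667.36714893, 244.16151041]), 'ee_rot': array([ 1.98053397e-01,  9.80190613e-01, -1.09165368e-03, -1.51402689e-04]), 'wrist_force': array([-0.10745978, -0.21098956,  0.39922346]), 'torque': array([-0.03692852,  0.00575976, -0.02087217]), 'grip_force': 0.0, 'finger_gap': 85.46214318071078}
scene {'intrinsics': array([[379.31554527,   0.        , 248.53973869],
       [  0.        , 379.31554527, 188.11973457],
       [  0.        ,   0.        ,   1.        ]]), 'rvec': array([ 1.1147838 ,  2.366528  , -1.03289456]), 'tvec': array([ 379.96892957, -229.06528328, 1405.13362542])}
top {'intrinsics': array([[351.42214297,   0.        , 250.24284052],
       [  0.        , 351.42214297, 186.3602505 ],
       [  0.        ,   0.        ,   1.        ]]), 'rvec': array([ 2.19703102, -2.17565014,  0.08808702]), 'tvec': array([-20.27441978, 578.32508182, 925.22264645])}
```

View pics/scene0.png

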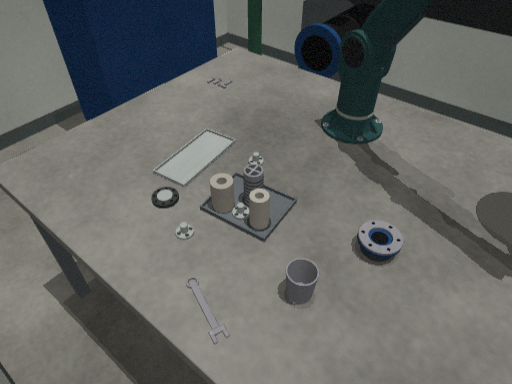

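View pics/top0.png

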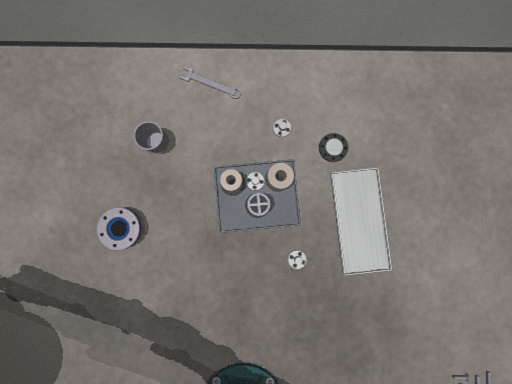

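The top view shows the slim core at (231,180), end cap (256,181), fat core (281,176), strainer (259,205), tray about (361,221), and flange (119,229). The rack's cap is the leftmost of the three look-alikes, the others being at (283,127) and (297,260).

```bash
cat > h.py <<'E'
import numpy as np, cv2
from rig import telemetry, vision
def ray(name,px,cal=None):
    c=cal or vision.calibration(name); K=c["intrinsics"]; R=cv2.Rodrigues(np.array(c["rvec"],float))[0]; t=np.array(c["tvec"],float)
    v=np.array([(px[0]-K[0,2])/K[0,0],(px[1]-K[1,2])/K[1,1]])
    if name=="wrist":
        th=np.hypot(*v); d=np.array([*(v/max(th,1e-9)*np.sin(th)),np.cos(th)])
    else: d=np.array([*v,1.])
    return -R.T@t, R.T@d
def on(name,px,z,cal=None):
    o,d=ray(name,px,cal); return (o+d*(z-o[2])/d[2])[:2].round(1)
def proj(name,P,cal=None):
    c=cal or vision.calibration(name); K=c["intrinsics"]; R=cv2.Rodrigues(np.array(c["rvec"],float))[0]
    p=R@np.array(P,float)+np.array(c["tvec"],float)
    if name=="wrist":
        r=np.hypot(p[0],p[1]); v=p[:2]/max(r,1e-9)*np.arctan2(r,p[2])
    else: v=p[:2]/p[2]
    return np.array([K[0,0]*v[0]+K[0,2],K[1,1]*v[1]+K[1,2]])
E
python3 - <<'E'
from h import *
im=cv2.imread("pics/top0.png"); 
crop=im[140:250,190:310]; cv2.imwrite("pics/c1.png",cv2.resize(crop,None,fx=6,fy=5.4,interpolation=cv2.INTER_CUBIC) if 0 else cv2.resize(crop,None,fx=5,fy=5,interpolation=cv2.INTER_CUBIC))
b,g,r=[im[:,:,i].astype(int) for i in range(3)]
hsv=cv2.cvtColor(im,cv2.COLOR_BGR2HSV)
def comps(m,lo,name):
    n,l,s,c=cv2.connectedComponentsWithStats(m.astype(np.uint8))
    for i in range(1,n):
        if s[i,4]>lo: print(name,s[i],c[i].round(1))
comps((r-b>25)&(r>120),20,"beige")
comps((b-r>25),20,"blue")
tray=np.zeros(b.shape,bool); tray[150:290,315:410]=(im[150:290,315:410].min(2)>150); comps(tray,200,"tray")
m=tray.astype(np.uint8); cs=max(cv2.findContours(m,0,2)[0],key=cv2.contourArea); R=cv2.minAreaRect(cs); print(R); 
bx=cv2.boxPoints(R); P=[on("top",p,9) for p in bx]; print("tray",P,np.mean(P,0))
for n,p,z in (("slim",(231,180),109),("fat",(281,176),99),("str",(259,205),119),("cap",(256,181),38),("fl",(119,229),52)): print(n,on("top",p,z))
E
```

```text
blue [107 217  23  23 226] [117.6 228.2]
blue [245 365  26  12  93] [257.  370.5]
tray [ 332  169   57  104 4481] [359.8 220.6]
((359.9591369628906, 220.13160705566406), (102.01538848876953, 44.90684509277344), 82.79393768310547)
tray [array([ 620.2, -236.6]), array([ 637. , -359.3]), array([ 363.1, -389.1]), array([ 347.2, -268.9])] [ 491.875 -313.475]
slim [587.1  33.1]
fat [599.2 -90.2]
str [526.4 -35.6]
cap [591.7 -29.6]
fl [462.6 322.8]
```

View pics/c1.png

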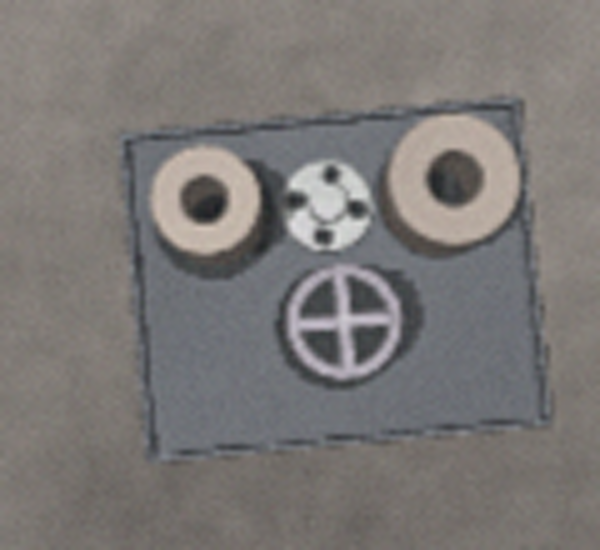

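The crop shows the slim core ring centre at crop (206,200), fat (453,179), strainer cross (344,323), hub (327,204), and rack corners (124,132), (520,97), (550,424), (153,460).

Run:
```python
from h import *
f=lambda u,v:(190+(u+.5)/5-.5,140+(v+.5)/5-.5)
for n,p,z in (("slim",(206,200),109),("fat",(453,179),99),("str",(344,323),119),("cap",(327,204),38)): print(n,on("top",f(*p),z))
C=np.array([on("top",f(*p),16) for p in ((153,460),(124,132),(520,97),(550,424))]); o=C.mean(0)
ax=(C[1]-C[0]+C[2]-C[3]); a=np.arctan2(ax[1],ax[0]); print(C,o,np.degrees(a))
R=np.array([[np.cos(a),-np.sin(a)],[np.sin(a),np.cos(a)]])
for n,s in dict(front=(-26,0),left=(40,62),right=(40,-62),back=(40,0)).items(): print(n,(o+R@s).round(1))
# scene cross-check of tops
im=cv2.imread("pics/scene0.png"); cv2.imwrite("pics/c2.png",cv2.resize(im[140:250,150:420],None,fx=2.9,fy=2.9,interpolation=cv2.INTER_CUBIC))
# flange in top
t=cv2.imread("pics/top0.png"); cv2.imwrite("pics/c3.png",np.hstack([cv2.resize(t[200:260,90:150],None,fx=6,fy=6,interpolation=cv2.INTER_CUBIC),cv2.resize(t[160:280,320:400],None,fx=3,fy=3,interpolation=cv2.INTER_CUBIC)]))
```

```text
slim [588.1  33.6]
fat [600.7 -88.2]
str [528.4 -34.1]
cap [593.2 -27. ]
[[ 456.4   64.8]
 [ 633.5   83.4]
 [ 654.9 -132.2]
 [ 477.6 -148.4]] [555.6 -33.1] 5.608130692550563
front [529.7 -35.6]
left [589.3  32.5]
right [601.5 -90.9]
back [595.4 -29.2]
```

View pics/c3.png

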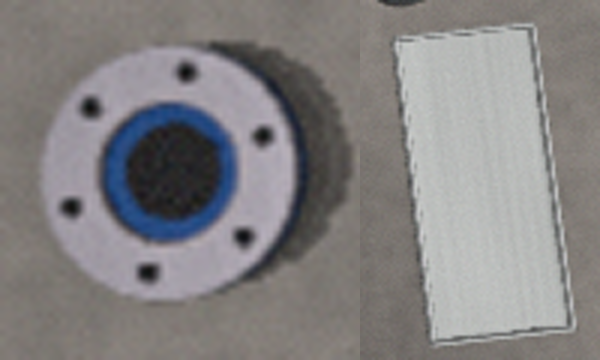

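The flange and recess centre is at crop (169,172), and tray corners are at (35,38), (175,25), (215,328), (72,343). I'll align the tool with the world axes and travel to above the rack.

```bash
python3 -m inch '[[-0.3,-0.3,0,0,0,-0.09,85],[-0.6,-0.6,0,0,0,-0.18,85],[-1,-1,0,0,0,-0.254,85],[-1,-1,0,0,0,-0.254,85]]'
python3 -m inch '[[0,-0.5,0,0,0,0,85],[-0.3,-1,0,0,0,0,85]]'
for i in 1 2; do :; done
python3 -m inch '[[-0.2,-0.5,0,0,0,0,85],[-0.5,-1,0,0,0,0,85]]'
python3 -m inch '[[-0.2,-0.5,0,0,0,0,85],[-0.5,-1,0,0,0,0,85]]'
python3 -m inch '[[-0.2,-0.5,0,0,0,0,85],[-0.5,-1,0,0,0,0,85]]'
python3 -m inch '[[-0.2,-0.5,0,0,0,0,85],[-0.5,-1,0,0,0,0,85]]'
python3 -m inch '[[0,-0.5,0,0,0,0,85],[0,-1,0,0,0,0,85],[0,-1,0,0,0,0,85]]'
python3 - <<'E'
from h import *
g=lambda u,v:(90+(u+.5)/6-.5,200+(v+.5)/6-.5)
print("flange",on("top",g(168.7,172),52))
k=lambda u,v:(320+(u+.5)/3-.5,160+(v+.5)/3-.5)
C=np.array([on("top",k(*p),14) for p in ((72,343),(35,38),(175,25),(215,328))]);o=C.mean(0);ax=C[1]-C[0]+C[2]-C[3];a=np.arctan2(ax[1],ax[0]);u=np.array([np.cos(a),np.sin(a)])
print(C,o,np.degrees(a),[(o+u*s).round(1) for s in (-90,0,90)])
s=telemetry.state();print(s["t"],s["position"],s["ee_rot"],s["qpos"])
E
```

```text
t: 0.5
position: [329.1, 555.0, 244.3]
ee_rot: [0.004, 1.0, -0.004, 0.001]
wrist_force: [0.9, -0.1, -0.4]
finger_gap: 84.6
grip_force: 0.0
t: 0.7
position: [344.1, 484.0, 244.8]
ee_rot: [-0.003, 1.0, 0.0, -0.002]
wrist_force: [0.6, 1.1, -0.8]
finger_gap: 85.3
grip_force: 0.0
t: 0.9
position: [387.5, 402.1, 245.0]
ee_rot: [-0.001, 1.0, -0.0, -0.001]
wrist_force: [1.5, 0.3, -0.7]
finger_gap: 85.1
grip_force: 0.0
t: 1.1
position: [427.7, 322.0, 245.1]
ee_rot: [-0.0, 1.0, -0.0, -0.001]
wrist_force: [0.6, -0.1, -0.2]
finger_gap: 85.2
grip_force: 0.0
t: 1.3
position: [467.8, 242.0, 245.1]
ee_rot: [-0.0, 1.0, -0.0, -0.001]
wrist_force: [0.2, -0.5, -0.3]
finger_gap: 85.0
grip_force: 0.0
t: 1.5
position: [507.8, 162.0, 245.1]
ee_rot: [-0.0, 1.0, -0.0, -0.001]
wrist_force: [0.7, 0.7, -0.5]
finger_gap: 84.7
grip_force: 0.0
t: 1.8
position: [507.8, 76.3, 244.9]
ee_rot: [0.005, 1.0, -0.002, -0.001]
wrist_force: [-0.3, -0.3, -0.4]
finger_gap: 84.8
grip_force: 0.0
flange [464.5 326.2]
[[ 346.9 -266.4]
 [ 619.7 -235.5]
 [ 632.9 -363.3]
 [ 361.1 -394.3]] [ 490.15  -314.875] 6.484490041337236 [array([ 400.7, -325. ]), array([ 490.2, -314.9]), array([ 579.6, -304.7])]
1.8 [507.83456349  76.27123517 244.90841161] [ 5.42348858e-03  9.99983095e-01 -1.90805253e-03 -8.69016497e-04] [-0.26473404  0.32871435  0.03226431  2.08079227 -0.01061855  0.73486723
  1.33365414]
```

```bash
python3 -m inch '[[-0.3,-0.5,0,0,0,0,85],[-0.5,-1,0,0,0,0,85],[-0.5,-1,0,0,0,0,85],[-0.5,-1,0,0,0,0,85]]'
python3 - <<'E'
from h import *
c=vision.calibration("wrist"); im=vision.grab_frame("wrist")[:,:,::-1]; cv2.imwrite("pics/w1.png",im)
np.save("pics/w1.npy",c,allow_pickle=True); s=telemetry.state(); print(s["position"],c)
d=im.copy()
for n,P in dict(slim=(588.1,33.6,109),fat=(600.7,-88.2,99),st=(528.4,-34.1,119),cap=(593.2,-27,38)).items():
    p=proj("wrist",P,c); print(n,p)
    cv2.drawMarker(d,tuple(int(round(x)) for x in p),(0,0,255),0,12)
cv2.imwrite("pics/w1m.png",d)
E
```

```text
t: 2.2
position: [548.5, 2.8, 245.0]
ee_rot: [0.001, 1.0, 0.0, -0.0]
wrist_force: [-0.1, 0.6, 0.6]
finger_gap: 84.9
grip_force: 0.0
[548.02760076   4.29439983 244.97054305] {'intrinsics': array([[297.31863964,   0.        , 250.67565875],
       [  0.        , 297.31863964, 188.79121283],
       [  0.        ,   0.        ,   1.        ]]), 'rvec': array([-2.06947377, -2.06451835, -0.29918025]), 'tvec': array([  -4.094194  , -563.30333138,  223.81849703])}
slim [282.55527879 221.24577222]
fat [163.56705202 228.1083713 ]
st [208.78311532 162.94822306]
cap [225.93919645 202.43197534]
```

View pics/w1m.png

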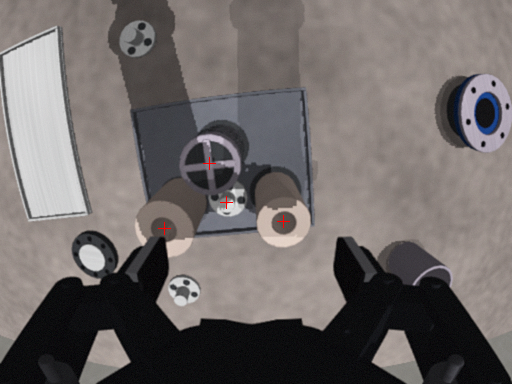

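The markers land on the part centres, so the estimates are good. I'll grasp the strainer first.

```bash
python3 -m inch '[[0.12,-0.23,0,0,0,0,85],[0.24,-0.46,0.3,0,0,0,85],[0.24,-0.46,0.7,0,0,0,85],[0.24,-0.46,1,0,0,0,85],[0.24,-0.46,1,0,0,0,85]]'
python3 -m inch '[[0,0,0.3,0,0,0,85],[0,0,0.6,0,0,0,85],[0,0,0.91,0,0,0,85],[0,0,0.91,0,0,0,85],[0,0,0.91,0,0,0,85]]'
python3 -m inch '[[0,0,0,0,0,0,60],[0,0,0,0,0,0,50],[0,0,0,0,0,0,45],[0,0,0,0,0,0,45],[0,0,0,0,0,0,45],[0,0,0,0,0,0,45],[0,0,0,0,0,0,45],[0,0,0,0,0,0,45]]' 60
```

```text
t: 2.75
position: [526.2, -31.2, 162.6]
ee_rot: [-0.002, 1.0, 0.0, -0.004]
wrist_force: [-0.4, -0.3, -0.0]
finger_gap: 84.9
grip_force: 0.0
t: 3.25
position: [529.6, -32.3, 93.4]
ee_rot: [-0.001, 1.0, 0.0, 0.0]
wrist_force: [-0.8, 0.0, -0.1]
finger_gap: 85.3
grip_force: 0.0
t: 4.05
position: [530.2, -33.3, 94.2]
ee_rot: [-0.0, 1.0, 0.0, 0.001]
wrist_force: [-0.5, 0.0, 6.4]
finger_gap: 55.0
grip_force: 62.3
```

```bash
python3 -m inch '[[0,0,-0.15,0,0,0,45],[0,0,-0.4,0,0,0,45],[0,0,-0.7,0,0,0,45],[0,0,-1,0,0,0,45]]'
python3 -m inch '[[0.05,-0.1,-0.2,0,0,0,45],[0.1,-0.3,-0.4,0,0,0,45],[0.25,-0.6,-0.5,0,0,0,45],[0.4,-0.9,-0.5,0,0,0,45]]'
python3 -m inch '[[0.13,-0.3,0,0,0,0,45],[0.27,-0.6,0,0,0,0,45],[0.4,-0.9,0,0,0,0,45]]'
python3 -m inch '[[0.13,-0.3,0,0,0,0,45],[0.27,-0.6,0,0,0,0,45],[0.4,-0.9,0,0,0,0,45]]'
python3 -m inch '[[0.13,-0.3,0,0,0,0,45],[0.27,-0.6,0,0,0,0,45],[0.37,-0.83,0,0,0,0,45],[0.41,-0.93,0,0,0,0,45],[0.41,-0.93,0,0,0,0,45],[0.41,-0.93,0,0,0,0,45]]'
python3 - <<'E'
from h import *
c=vision.calibration("wrist"); im=vision.grab_frame("wrist")[:,:,::-1]; t=vision.grab_frame("scene")[:,:,::-1]
cv2.imwrite("pics/w2.png",cv2.resize(np.hstack([im,t]),(800,300)));print(telemetry.state()["position"])
E
```

```text
t: 4.45
position: [528.4, -33.5, 173.9]
ee_rot: [-0.0, 1.0, -0.0, -0.0]
wrist_force: [-0.2, -0.1, -2.8]
finger_gap: 54.5
grip_force: 64.1
t: 4.85
position: [497.4, -105.9, 214.6]
ee_rot: [-0.001, 1.0, -0.0, 0.002]
wrist_force: [0.7, -0.4, -3.3]
finger_gap: 55.0
grip_force: 64.1
t: 5.15
position: [463.8, -178.2, 213.2]
ee_rot: [-0.0, 1.0, 0.0, -0.0]
wrist_force: [0.2, -0.3, -3.4]
finger_gap: 54.7
grip_force: 64.1
t: 5.45
position: [431.8, -250.1, 213.2]
ee_rot: [-0.0, 1.0, 0.0, -0.0]
wrist_force: [0.4, 0.1, -3.2]
finger_gap: 54.9
grip_force: 64.1
t: 6.05
position: [400.7, -322.7, 212.7]
ee_rot: [-0.001, 1.0, 0.0, 0.0]
wrist_force: [0.7, -0.1, -3.2]
finger_gap: 54.9
grip_force: 64.1
[ 401.07179716 -322.27277608  212.52340447]
```

View pics/w2.png

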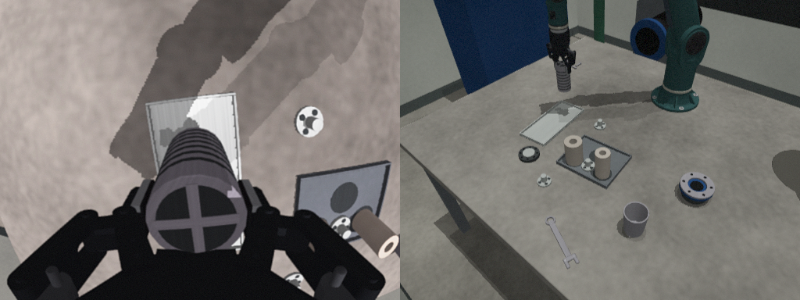

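The wrist view shows the strainer hanging upright over the near end of the tray. I'll set it down, release it, and go for the fat core.

```bash
python3 -m inch '[[0,0,0.3,0,0,0,45],[0,0,0.6,0,0,0,45],[0,0,0.9,0,0,0,45]]'
python3 -m inch '[[0,0,0.25,0,0,0,45],[0,0,0.45,0,0,0,45],[0,0,0.55,0,0,0,45],[0,0,0.59,0,0,0,45],[0,0,0.59,0,0,0,45],[0,0,0.59,0,0,0,45]]'
python3 -m inch '[[0,0,0,0,0,0,58],[0,0,0,0,0,0,64],[0,0,0,0,0,0,75],[0,0,0,0,0,0,85],[0,0,0,0,0,0,85]]'
python3 -m inch '[[0,0,-0.3,0,0,0,85],[0,0,-0.6,0,0,0,85],[0,0,-1,0,0,0,85]]'
python3 -m inch '[[-0.4,0.5,-0.3,0,0,0,85],[-0.84,0.98,-0.5,0,0,0,85],[-0.84,0.98,-0.5,0,0,0,85]]'
python3 -m inch '[[-0.42,0.5,0,0,0,0,85],[-0.84,0.98,0,0,0,0,85],[-0.84,0.98,0,0,0,0,85]]'
python3 -m inch '[[-0.42,0.5,0,0,0,0,85],[-0.84,0.98,0,0,0,0,85],[-0.84,0.98,0,0,0,0,85],[-0.84,0.98,0,0,0,0,85]]'
python3 - <<'E'
from h import *
c=vision.calibration("wrist"); im=vision.grab_frame("wrist")[:,:,::-1].copy()
print(telemetry.state()["position"])
t=vision.grab_frame("top")[:,:,::-1]
for P in ((600.7,-88.2,99),(588.1,33.6,109)):
    p=proj("wrist",P,c); print(p); cv2.drawMarker(im,tuple(int(round(x)) for x in p),(0,0,255),0,12)
cv2.imwrite("pics/w3.png",cv2.resize(np.hstack([im,t]),(800,300)))
E
```

```text
t: 6.45
position: [401.5, -322.7, 140.0]
ee_rot: [-0.001, 1.0, 0.0, 0.001]
wrist_force: [0.0, 0.2, -3.0]
finger_gap: 54.7
grip_force: 64.3
t: 7.05
position: [400.6, -322.5, 94.2]
ee_rot: [-0.001, 1.0, 0.001, -0.0]
wrist_force: [-1.6, 2.6, 5.6]
finger_gap: 54.8
grip_force: 64.7
t: 7.55
position: [400.5, -324.1, 93.3]
ee_rot: [-0.0, 1.0, -0.0, 0.0]
wrist_force: [0.8, 0.2, 0.7]
finger_gap: 84.9
grip_force: 0.0
t: 7.85
position: [399.6, -323.4, 173.2]
ee_rot: [-0.0, 1.0, 0.001, -0.001]
wrist_force: [0.1, 0.3, 0.6]
finger_gap: 85.6
grip_force: 0.0
t: 8.15
position: [473.1, -241.1, 215.5]
ee_rot: [-0.004, 1.0, 0.0, 0.004]
wrist_force: [0.5, 0.6, 0.1]
finger_gap: 84.8
grip_force: 0.0
t: 8.45
position: [540.0, -159.9, 213.4]
ee_rot: [-0.006, 1.0, 0.002, 0.002]
wrist_force: [0.7, -0.4, 0.0]
finger_gap: 84.9
grip_force: 0.0
t: 8.85
position: [602.4, -87.0, 212.6]
ee_rot: [-0.002, 1.0, 0.0, -0.0]
wrist_force: [0.6, -1.5, -0.8]
finger_gap: 85.0
grip_force: 0.0
[601.18683054 -89.05458516 212.62817564]
[249.26188627 186.74805583]
[389.0959045  176.74019542]
```

View pics/w3.png

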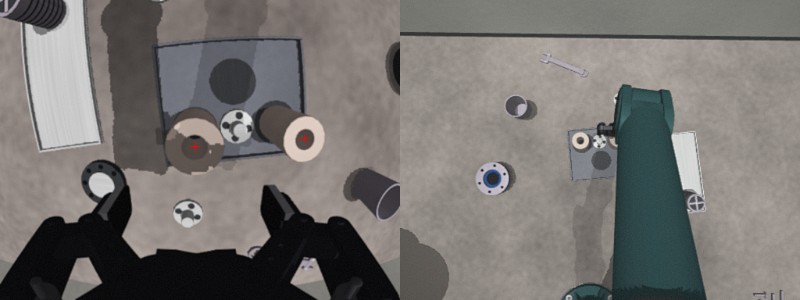

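The strainer stands upright at the tray's near end, and the fat core is centred below the tool. Next is the fat core grasp.

```bash
python3 -m inch '[[0,0,0.4,0,0,0,85],[0,0,0.8,0,0,0,85],[0,0,0.9,0,0,0,85]]'
python3 -m inch '[[0,0,0.3,0,0,0,85],[0,0,0.6,0,0,0,85],[0,0,0.86,0,0,0,85],[0,0,0.86,0,0,0,85],[0,0,0.86,0,0,0,85]]'
python3 -m inch '[[0,0,0,0,0,0,72],[0,0,0,0,0,0,64],[0,0,0,0,0,0,57],[0,0,0,0,0,0,55],[0,0,0,0,0,0,55],[0,0,0,0,0,0,55],[0,0,0,0,0,0,55]]' 60
```

```text
t: 9.25
position: [598.0, -90.7, 138.4]
ee_rot: [0.001, 1.0, -0.0, -0.004]
wrist_force: [-0.4, -0.4, -0.0]
finger_gap: 85.2
grip_force: 0.0
t: 9.75
position: [601.8, -89.8, 73.2]
ee_rot: [0.001, 1.0, -0.0, 0.0]
wrist_force: [0.4, 0.1, 1.4]
finger_gap: 84.7
grip_force: 0.0
t: 10.45
position: [603.0, -89.0, 74.7]
ee_rot: [0.0, 1.0, -0.0, 0.001]
wrist_force: [-0.5, -1.1, 5.6]
finger_gap: 65.6
grip_force: 65.5
```

```bash
python3 -m inch '[[0,0,-0.15,0,0,0,55],[0,0,-0.4,0,0,0,55],[0,0,-0.7,0,0,0,55],[0,0,-1,0,0,0,55]]'
python3 -m inch '[[0.02,-0.15,0,0,0,0,55],[0.04,-0.4,0,0,0,0,55],[0.09,-0.9,0,0,0,0,55]]'
python3 -m inch '[[0.03,-0.3,0,0,0,0,55],[0.06,-0.6,0,0,0,0,55],[0.09,-0.9,0,0,0,0,55]]'
python3 -m inch '[[0.03,-0.3,0,0,0,0,55],[0.06,-0.6,0,0,0,0,55],[0.09,-0.8,0,0,0,0,55],[0.09,-0.89,0,0,0,0,55],[0.09,-0.89,0,0,0,0,55],[0.09,-0.89,0.3,0,0,0,55],[0.09,-0.89,0.6,0,0,0,55],[0.09,-0.89,0.88,0,0,0,55],[0.09,-0.89,0.99,0,0,0,55],[0.09,-0.89,0.99,0,0,0,55]]'
python3 -m inch '[[0,0,0,0,0,0,55],[0,0,0,0,0,0,68],[0,0,0,0,0,0,74],[0,0,0,0,0,0,85],[0,0,0,0,0,0,85]]'
python3 -m inch '[[0,0,-0.3,0,0,0,85],[0,0,-0.6,0,0,0,85],[0,0,-1,0,0,0,85]]'
```

```text
t: 10.85
position: [601.3, -88.5, 153.9]
ee_rot: [-0.0, 1.0, 0.0, -0.0]
wrist_force: [0.3, -0.3, -3.3]
finger_gap: 64.9
grip_force: 67.6
t: 11.15
position: [594.7, -157.4, 152.0]
ee_rot: [-0.003, 1.0, 0.001, -0.0]
wrist_force: [0.5, 0.2, -3.6]
finger_gap: 65.3
grip_force: 67.6
t: 11.45
position: [585.8, -234.7, 151.5]
ee_rot: [0.0, 1.0, -0.0, -0.001]
wrist_force: [0.7, -0.8, -2.6]
finger_gap: 65.3
grip_force: 67.7
t: 12.45
position: [580.8, -300.9, 74.3]
ee_rot: [-0.001, 1.0, 0.002, -0.001]
wrist_force: [-1.4, 2.1, 4.4]
finger_gap: 65.5
grip_force: 68.7
t: 12.95
position: [580.8, -304.4, 73.4]
ee_rot: [0.0, 1.0, -0.0, 0.0]
wrist_force: [0.3, 0.9, -0.5]
finger_gap: 84.9
grip_force: 0.0
t: 13.25
position: [579.5, -303.8, 152.9]
ee_rot: [0.0, 1.0, 0.0, -0.001]
wrist_force: [1.2, 0.1, 0.5]
finger_gap: 84.6
grip_force: 0.0
```

```bash
python3 -m inch '[[0,0.5,0,0,0,0,85],[0,1,0,0,0,0,85]]'
python3 -m inch '[[0,0.5,0,0,0,0,85],[0,1,0,0,0,0,85]]'
python3 -m inch '[[0,0.5,0,0,0,0,85],[0,1,0,0,0,0,85]]'
python3 -m inch '[[0,0.5,0,0,0,0,85],[0,1,0,0,0,0,85]]'
python3 -m inch '[[-0.11,0.23,0,0,0,0,85],[-0.11,0.23,0,0,0,0,85],[-0.11,0.23,0.3,0,0,0,85],[-0.11,0.23,0.6,0,0,0,85],[-0.11,0.23,0.89,0,0,0,85],[-0.11,0.23,0.89,0,0,0,85],[-0.11,0.23,0.89,0,0,0,85]]'
python3 -m inch '[[0,0,0,0,0,0,66],[0,0,0,0,0,0,55],[0,0,0,0,0,0,45],[0,0,0,0,0,0,45],[0,0,0,0,0,0,45],[0,0,0,0,0,0,45],[0,0,0,0,0,0,45]]' 60
python3 - <<'E'
from h import *
im=vision.grab_frame("wrist")[:,:,::-1]; t=vision.grab_frame("scene")[:,:,::-1]
cv2.imwrite("pics/w4.png",cv2.resize(np.hstack([im,t]),(800,300)))
E
```

```text
t: 13.45
position: [581.2, -225.7, 154.9]
ee_rot: [0.002, 1.0, -0.001, 0.002]
wrist_force: [0.5, 0.5, 0.0]
finger_gap: 84.8
grip_force: 0.0
t: 13.65
position: [580.5, -142.8, 153.5]
ee_rot: [0.0, 1.0, -0.0, 0.001]
wrist_force: [1.1, 0.2, -0.9]
finger_gap: 85.4
grip_force: 0.0
t: 13.85
position: [580.5, -62.7, 153.5]
ee_rot: [0.0, 1.0, -0.0, 0.0]
wrist_force: [0.7, 0.6, -0.3]
finger_gap: 84.8
grip_force: 0.0
t: 14.05
position: [580.6, 17.5, 153.5]
ee_rot: [0.0, 1.0, -0.0, 0.0]
wrist_force: [1.0, -0.6, 0.4]
finger_gap: 85.1
grip_force: 0.0
t: 14.75
position: [589.0, 32.9, 82.1]
ee_rot: [0.001, 1.0, -0.0, -0.0]
wrist_force: [0.2, 0.5, -0.3]
finger_gap: 85.2
grip_force: 0.0
t: 15.45
position: [590.1, 34.5, 83.8]
ee_rot: [0.0, 1.0, 0.0, 0.001]
wrist_force: [-1.8, 0.2, 5.5]
finger_gap: 53.2
grip_force: 62.3
```

View pics/w4.png

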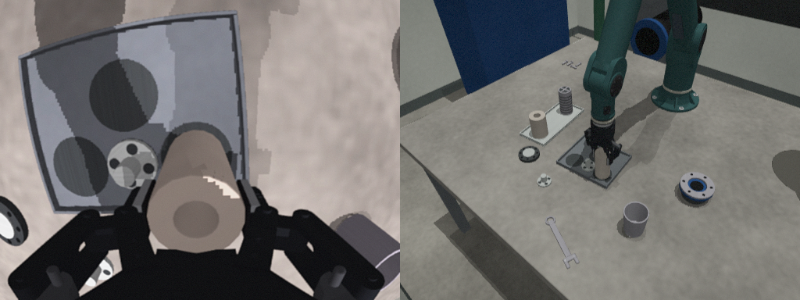

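The slim core is held upright, and the strainer and fat core stand on the tray. I'll move the slim core to the tray's middle.

```bash
python3 -m inch '[[0,0,-0.15,0,0,0,45],[0,0,-0.4,0,0,0,45],[0,0,-0.7,0,0,0,45],[0,0,-1,0,0,0,45]]'
python3 -m inch '[[0.04,-0.15,-0.1,0,0,0,45],[0.12,-0.4,-0.2,0,0,0,45],[0.25,-0.87,-0.2,0,0,0,45]]'
python3 -m inch '[[0.08,-0.3,0,0,0,0,45],[0.16,-0.6,0,0,0,0,45],[0.25,-0.87,0,0,0,0,45]]'
python3 -m inch '[[0.08,-0.3,0,0,0,0,45],[0.16,-0.6,0,0,0,0,45],[0.25,-0.87,0,0,0,0,45]]'
python3 -m inch '[[0.08,-0.3,0,0,0,0,45],[0.16,-0.6,0,0,0,0,45],[0.25,-0.87,0,0,0,0,45]]'
python3 -m inch '[[0.08,-0.3,0,0,0,0,45],[0.16,-0.6,0,0,0,0,45],[0.23,-0.8,0,0,0,0,45],[0.23,-0.87,0,0,0,0,45],[0.23,-0.87,0.1,0,0,0,45],[0.23,-0.87,0.2,0,0,0,45],[0.23,-0.87,0.2,0,0,0,45]]'
python3 -m inch '[[0,0,0.3,0,0,0,45],[0,0,0.6,0,0,0,45],[0,0,0.85,0,0,0,45],[0,0,0.95,0,0,0,45],[0,0,0.98,0,0,0,45],[0,0,0.98,0,0,0,45]]'
python3 -m inch '[[0,0,0,0,0,0,45],[0,0,0,0,0,0,56],[0,0,0,0,0,0,64],[0,0,0,0,0,0,75],[0,0,0,0,0,0,85],[0,0,0,0,0,0,85]]'
python3 -m inch '[[0,0,-0.3,0,0,0,85],[0,0,-0.6,0,0,0,85],[0,0,-1,0,0,0,85]]'
```

```text
t: 15.95
position: [588.4, 34.6, 163.3]
ee_rot: [-0.0, 1.0, -0.0, -0.0]
wrist_force: [0.1, 0.0, -1.7]
finger_gap: 52.9
grip_force: 63.6
t: 16.25
position: [569.9, -33.0, 179.1]
ee_rot: [-0.003, 1.0, 0.001, 0.001]
wrist_force: [0.7, -0.3, -2.9]
finger_gap: 52.9
grip_force: 63.6
t: 16.55
position: [547.5, -107.1, 177.8]
ee_rot: [0.001, 1.0, -0.0, -0.001]
wrist_force: [0.0, 0.3, -1.7]
finger_gap: 53.2
grip_force: 63.6
t: 16.85
position: [527.4, -176.4, 177.7]
ee_rot: [0.001, 1.0, -0.0, -0.001]
wrist_force: [-0.6, 0.1, -2.3]
finger_gap: 53.2
grip_force: 63.6
t: 17.15
position: [507.3, -245.8, 177.7]
ee_rot: [0.001, 1.0, -0.0, -0.001]
wrist_force: [0.8, -0.1, -1.7]
finger_gap: 53.2
grip_force: 63.6
t: 17.85
position: [490.3, -310.9, 160.3]
ee_rot: [-0.001, 1.0, 0.001, -0.001]
wrist_force: [-0.5, -0.3, -2.2]
finger_gap: 53.4
grip_force: 63.6
t: 18.45
position: [491.3, -312.3, 84.1]
ee_rot: [-0.001, 1.0, 0.0, -0.0]
wrist_force: [0.8, 0.0, -2.1]
finger_gap: 53.3
grip_force: 63.7
t: 19.05
position: [490.9, -313.5, 83.8]
ee_rot: [-0.0, 1.0, -0.0, 0.0]
wrist_force: [0.5, -0.7, -0.4]
finger_gap: 85.2
grip_force: 0.0
t: 19.35
position: [489.9, -313.0, 163.6]
ee_rot: [-0.0, 1.0, 0.001, -0.001]
wrist_force: [0.1, -0.5, 0.9]
finger_gap: 84.9
grip_force: 0.0
```

```bash
python3 -m inch '[[-0.1,0.45,-0.1,0,0,0,85],[-0.32,0.9,-0.1,0,0,0,85]]'
python3 -m inch '[[-0.16,0.45,0,0,0,0,85],[-0.32,0.9,0,0,0,0,85]]'
python3 -m inch '[[-0.16,0.45,0,0,0,0,85],[-0.32,0.9,0,0,0,0,85]]'
python3 -m inch '[[-0.16,0.45,0.1,0,0,0,85],[-0.32,0.9,0.2,0,0,0,85],[-0.32,0.9,0.2,0,0,0,85],[-0.32,0.9,0.2,0,0,0,85],[-0.32,0.9,0.2,0,0,0,85]]'
python3 - <<'E'
from h import *
print(telemetry.state()["position"])
c=vision.calibration("wrist"); im=vision.grab_frame("wrist")[:,:,::-1].copy()
np.save("pics/w5.npy",c,allow_pickle=True); cv2.imwrite("pics/w5raw.png",im)
p=proj("wrist",(594,-28,38),c); print(p); u,v=[int(round(x)) for x in p]
s=telemetry.state()
x0,y0=max(u-90,0),max(v-75,0); cv2.imwrite("pics/w5.png",cv2.resize(im[y0:y0+150,x0:x0+180],None,fx=4,fy=4,interpolation=cv2.INTER_CUBIC)); print(x0,y0)
E
```

```text
t: 19.55
position: [516.0, -243.2, 173.8]
ee_rot: [0.003, 1.0, -0.001, 0.001]
wrist_force: [0.5, 0.9, -0.6]
finger_gap: 85.1
grip_force: 0.0
t: 19.75
position: [542.5, -168.2, 172.1]
ee_rot: [0.0, 1.0, -0.0, 0.0]
wrist_force: [-0.1, -0.1, -0.2]
finger_gap: 85.3
grip_force: 0.0
t: 19.95
position: [567.8, -96.0, 171.8]
ee_rot: [-0.0, 1.0, -0.0, 0.0]
wrist_force: [0.7, -0.6, -0.5]
finger_gap: 85.0
grip_force: 0.0
t: 20.45
position: [592.6, -27.0, 155.8]
ee_rot: [0.001, 1.0, -0.001, -0.0]
wrist_force: [0.1, 0.3, -0.8]
finger_gap: 84.8
grip_force: 0.0
[592.63298411 -27.00888858 155.75237069]
[249.76727096 188.85723313]
160 114
```

View pics/w5.png

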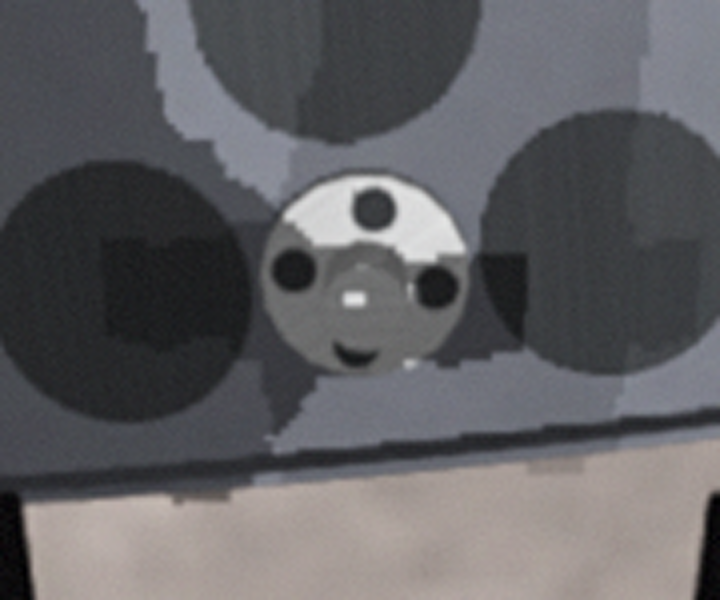

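The near view shows the cap disc centred at crop (366,273), its hub top near (364,286), and the dark seats centred near (125,292) and (612,242).

Run:
```python
from h import *
c=np.load("pics/w5.npy",allow_pickle=True).item()
f=lambda u,v:(160+(u+.5)/4-.5,114+(v+.5)/4-.5)
for n,p,z in (("disc",(366,273),12),("hub",(364,286),38),("right",(125,292),4),("left",(614,242),4)): print(n,on("wrist",f(*p),z,c))
im=cv2.imread("pics/w5raw.png"); m=(im.max(2)<90).astype(np.uint8); m[250:]=0
g=cv2.cvtColor(im,cv2.COLOR_BGR2GRAY)
for P in ((529.7,-35.6),(589.3,32.5),(601.5,-90.9)):
    print(proj("wrist",(*P,4),c), proj("wrist",(P[0]+33,P[1],4),c), proj("wrist",(P[0]-33,P[1],4),c))
```

```text
disc [594.8 -26.8]
hub [590.6 -27.3]
right [601.7 -86.9]
left [589.   34.4]
[241.66195668 112.6905279 ] [241.86977296 147.25464843] [241.53174586  77.8710392 ]
[311.24389208 174.43887739] [309.41457965 205.97304487] [312.68789528 141.21511152]
[186.995768  186.4527719] [189.13868671 217.14711014] [185.21242856 153.86267544]
```

```bash
python3 -m inch '[[-0.02,0,0.3,0,0,0,70],[-0.02,0,0.6,0,0,0,60],[-0.02,0,0.8,0,0,0,60]]' 40
python3 -m inch '[[0,0,0.25,0,0,0,60],[0,0,0.5,0,0,0,60],[0,0,0.7,0,0,0,60],[0,0,0.78,0,0,0,60],[0,0,0.78,0,0,0,60]]'
python3 -m inch '[[0,0,0,0,0,0,40],[0,0,0,0,0,0,28],[0,0,0,0,0,0,20],[0,0,0,0,0,0,12],[0,0,0,0,0,0,12],[0,0,0,0,0,0,12],[0,0,0,0,0,0,12],[0,0,0,0,0,0,12]]' 40
```

```text
t: 20.8
position: [593.8, -27.6, 90.8]
ee_rot: [0.001, 1.0, -0.0, -0.001]
wrist_force: [0.9, 0.4, 0.2]
finger_gap: 59.6
grip_force: 0.0
t: 21.3
position: [594.1, -26.2, 28.6]
ee_rot: [0.0, 1.0, -0.0, -0.001]
wrist_force: [-0.8, -0.3, -0.4]
finger_gap: 59.9
grip_force: 0.0
t: 22.1
position: [595.4, -25.5, 30.3]
ee_rot: [-0.0, 1.0, -0.0, 0.001]
wrist_force: [-1.2, -0.1, 6.7]
finger_gap: 18.6
grip_force: 39.1
```

The cap is held at the hub with a gap of 18.6 mm. I'll carry it toward the housing and look from near.

```bash
python3 -m inch '[[0,0,-0.15,0,0,0,12],[0,0,-0.4,0,0,0,12],[0,0,-0.7,0,0,0,12],[0,0,-1,0,0,0,12]]'
python3 -m inch '[[0.06,0.15,-0.2,0,0,0,12],[0.18,0.45,-0.5,0,0,0,12],[0.32,0.88,-0.5,0,0,0,12]]'
python3 -m inch '[[0.1,0.3,0,0,0,0,12],[0.2,0.6,0,0,0,0,12],[0.32,0.88,0,0,0,0,12]]'
python3 -m inch '[[0.1,0.3,0,0,0,0,12],[0.2,0.6,0,0,0,0,12],[0.32,0.88,0,0,0,0,12]]'
python3 -m inch '[[0.1,0.3,0,0,0,0,12],[0.2,0.6,0,0,0,0,12],[0.32,0.88,0,0,0,0,12],[0.32,0.88,0,0,0,0,12],[0.32,0.88,0,0,0,0,12],[0.32,0.88,0,0,0,0,12]]'
python3 - <<'E'
from h import *
print(telemetry.state()["position"])
c=vision.calibration("wrist"); im=vision.grab_frame("wrist")[:,:,::-1].copy()
np.save("pics/w6.npy",c,allow_pickle=True); cv2.imwrite("pics/w6.png",im)
print(proj("wrist",(464.5,326.2,52),c))
E
```

```text
t: 22.5
position: [594.2, -25.2, 110.3]
ee_rot: [-0.0, 1.0, 0.0, -0.0]
wrist_force: [0.9, 0.2, -0.3]
finger_gap: 18.2
grip_force: 39.1
t: 22.8
position: [570.6, 44.5, 152.5]
ee_rot: [0.002, 1.0, 0.0, 0.003]
wrist_force: [-0.2, 1.2, -0.9]
finger_gap: 18.5
grip_force: 39.2
t: 23.1
position: [542.1, 117.8, 149.6]
ee_rot: [-0.001, 1.0, 0.0, -0.0]
wrist_force: [0.9, -0.1, -2.0]
finger_gap: 18.9
grip_force: 39.2
t: 23.4
position: [516.4, 187.9, 149.4]
ee_rot: [-0.001, 1.0, 0.0, -0.0]
wrist_force: [1.6, 1.3, -1.7]
finger_gap: 18.5
grip_force: 39.2
t: 24.0
position: [492.0, 255.2, 149.3]
ee_rot: [0.0, 1.0, -0.0, -0.0]
wrist_force: [0.1, 0.5, -1.0]
finger_gap: 18.4
grip_force: 39.2
[492.02645089 255.23918736 149.34968966]
[339.61702034 161.4165711 ]
```

View pics/w6.png

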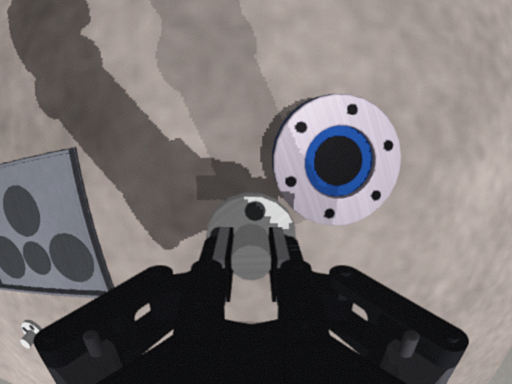

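The blue ring is centred near (339,161), which matches the prediction, and the cap hangs level in the fingers.

Run:
```python
from h import *
c=np.load("pics/w6.npy",allow_pickle=True).item(); im=cv2.imread("pics/w6.png").astype(int)
m=((im[:,:,0]-im[:,:,2]>50)).astype(np.uint8); m[:,:280]=0
k=max(cv2.findContours(m,0,1)[0],key=cv2.contourArea); e=cv2.fitEllipse(k); print(e, on("wrist",e[0],52,c))
d=cv2.imread("pics/w6.png"); k=None
print("disc rim ~", on("wrist",(252,238),149.3-30.3+4+8-4,c))
```

```text
((338.03460693359375, 160.3905487060547), (65.06974029541016, 70.90381622314453), 26.315160751342773) [463.7 324.8]
disc rim ~ [494.1 255.9]
```

```bash
python3 -m inch '[[0.1,0.3,0,0,0,0,12],[0.22,0.6,0,0,0,0,12],[0.33,0.84,0,0,0,0,12],[0.35,0.88,0,0,0,0,12],[0.35,0.88,0,0,0,0,12],[0.35,0.88,0.2,0,0,0,12],[0.35,0.88,0.45,0,0,0,12],[0.35,0.88,0.6,0,0,0,12],[0.35,0.88,0.6,0,0,0,12],[0.35,0.88,0.6,0,0,0,12]]'
python3 - <<'E'
from h import *
s=telemetry.state(); print(s["position"])
c=vision.calibration("wrist"); im=vision.grab_frame("wrist")[:,:,::-1].copy()
t=vision.grab_frame("top")[:,:,::-1]; cv2.imwrite("pics/t7.png",t)
cv2.imwrite("pics/w7.png",np.hstack([cv2.resize(im[120:300,130:370],(600,450)),cv2.resize(t[203:253,93:113+30],(200,200))[:,:].repeat(1,0) if 0 else np.zeros((450,1,3),np.uint8)]))
p=s["position"]; print(proj("wrist",(464.2,325.5,52),c),proj("wrist",(p[0],p[1],p[2]-18),c))
E
```

```text
t: 25.05
position: [464.8, 325.6, 101.4]
ee_rot: [0.001, 1.0, -0.0, 0.0]
wrist_force: [-0.5, -0.1, 0.0]
finger_gap: 18.5
grip_force: 39.3
[464.80766948 325.55106162 101.35461785]
[250.78964188 215.91937806] [250.87053026 238.02255234]
```

View pics/w7.png

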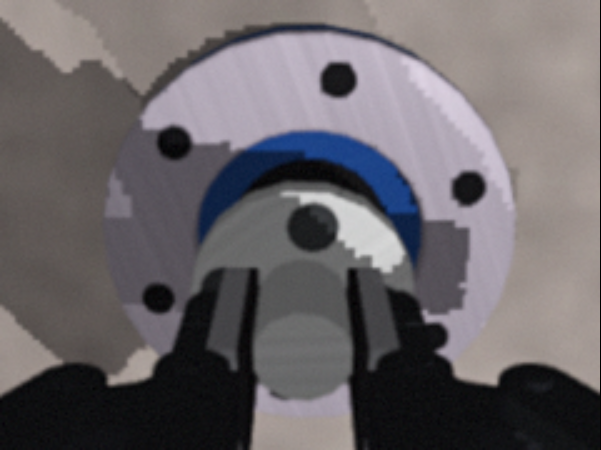

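The blue ring spans crop columns 197–422 and the hub 253–353, while the flange spans rows about 27–413. I'll check the x offset.

Run:
```python
from h import *
c=vision.calibration("wrist")
g=lambda u,v:(130+(u+.5)/2.5-.5,120+(v+.5)/2.5-.5)
for n,p in (("ftop",(310,29)),("fbot",(309,413)),("left",(105,222)),("right",(515,215)),("bluetop",(309,131)),("bl",(197,228)),("br",(422,228))): print(n,on("wrist",g(*p),52,c))
s=telemetry.state()["position"]; zb=s[2]-26.3  # underside
for n,p in (("disctop",(304,179)),("discL",(191,275)),("discR",(417,275))): print(n,on("wrist",g(*p),zb+8,c))
print(s,zb)
```

```text
ftop [410.2 328.2]
fbot [519.  328.3]
left [459.9 274.4]
right [458.  382.5]
bluetop [435.6 328. ]
bl [461.3 299. ]
br [461.4 357.5]
disctop [438.3 326.7]
discL [460.3 302. ]
discR [460.3 351.5]
[465.03665468 326.45952428 102.04052377] 75.74052376891701
```

Flange centre is (465,328.2) and the cap is at (463.3,326.7), so I'll shift it by about +1.7 mm in x and +1.5 mm in y, then lower it.

```bash
python3 -m inch '[[-0.022,0.02,0,0,0,0,12],[-0.022,0.02,0.08,0,0,0,12],[-0.022,0.02,0.16,0,0,0,12],[-0.022,0.02,0.24,0,0,0,12],[-0.022,0.02,0.3,0,0,0,12],[-0.022,0.02,0.34,0,0,0,12],[-0.022,0.02,0.37,0,0,0,12],[-0.022,0.02,0.39,0,0,0,12],[-0.022,0.02,0.39,0,0,0,12]]'
```

```text
t: 26.05
position: [465.9, 328.1, 70.3]
ee_rot: [-0.0, 1.0, -0.0, -0.0]
wrist_force: [-0.9, 0.0, 1.1]
finger_gap: 18.3
grip_force: 39.5
```

```bash
python3 -m inch '[[0,0,0.01,0,0,0,12],[0,0,0.01,0,0,0,12],[0,0,0.01,0,0,0,24],[0,0,0.01,0,0,0,32],[0,0,0.01,0,0,0,45],[0,0,0.01,0,0,0,45],[0,0,-0.3,0,0,0,45],[0,0,-0.7,0,0,0,60],[0,0,-1,0,0,0,85],[0,0,-1,0,0,0,85]]'
python3 -m inch '[[0.2,-0.5,-0.4,0,0,0,85],[0,-1,-0.6,0,0,0,85],[0,-1,-0.6,0,0,0,85],[0,-1,-0.6,0,0,0,85]]'
python3 - <<'E'
from h import *
c=vision.calibration("wrist"); im=vision.grab_frame("wrist")[:,:,::-1].copy()
p=proj("wrist",(465,328,52),c); print(p); u,v=[int(round(x)) for x in p]
x0,y0=max(u-60,0),max(v-50,0); cv2.imwrite("pics/w8.png",cv2.resize(im[y0:y0+100,x0:x0+120],None,fx=5,fy=5,interpolation=cv2.INTER_CUBIC)); print(x0,y0)
np.save("pics/w8.npy",c,allow_pickle=True)
E
```

```text
t: 27.05
position: [468.0, 329.5, 153.2]
ee_rot: [-0.0, 1.0, 0.002, 0.003]
wrist_force: [0.1, -0.6, 0.2]
finger_gap: 84.9
grip_force: 0.0
t: 27.45
position: [466.4, 246.7, 198.0]
ee_rot: [0.002, 1.0, -0.0, 0.0]
wrist_force: [-0.3, 0.2, -0.3]
finger_gap: 84.7
grip_force: 0.0
[333.55130005 177.62501479]
274 128
```

View pics/w8.png

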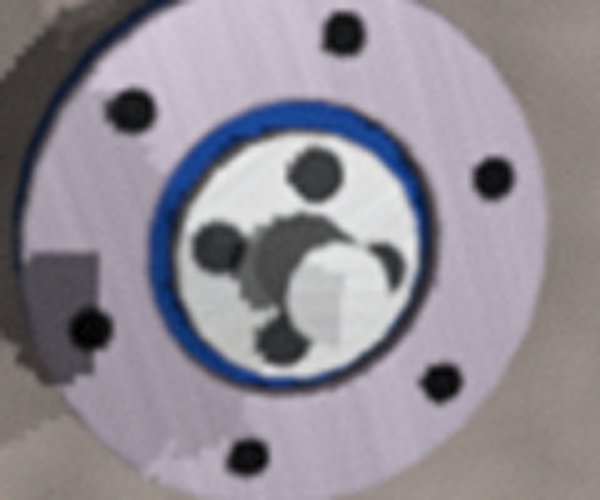

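The cap lies flat and centred in the recess: its disc is at crop (298,255) inside the blue ring. Now I'll fetch the slim core back first.

```bash
M='' ; python3 -m inch '[[-0.02,-0.5,0,0,0,0,85],[-0.044,-1,0,0,0,0,85]]' >/dev/null
python3 -m inch '[[-0.02,-0.5,0,0,0,0,85],[-0.044,-1,0,0,0,0,85]]' >/dev/null
python3 -m inch '[[-0.02,-0.5,0,0,0,0,85],[-0.044,-1,0,0,0,0,85]]' >/dev/null
python3 -m inch '[[-0.02,-0.5,0,0,0,0,85],[-0.044,-1,0,0,0,0,85]]' >/dev/null
python3 -m inch '[[-0.02,-0.5,0,0,0,0,85],[-0.044,-1,0,0,0,0,85]]' >/dev/null
python3 -m inch '[[-0.02,-0.5,0,0,0,0,85],[-0.044,-1,0,0,0,0,85]]' >/dev/null
python3 -m inch '[[-0.02,-0.5,0,0,0,0,85],[-0.044,-0.97,0,0,0,0,85],[-0.044,-1,0,0,0,0,85],[-0.044,-1,0,0,0,0,85],[-0.044,-1,0,0,0,0,85]]'
python3 - <<'E'
from h import *
print(telemetry.state()["position"])
c=vision.calibration("wrist"); im=vision.grab_frame("wrist")[:,:,::-1].copy()
for P in ((490.8,-313,109),(580.5,-303,99),(400.6,-323,119)):
    p=proj("wrist",P,c); print(p); cv2.drawMarker(im,tuple(int(round(x)) for x in p),(0,0,255),0,12)
cv2.imwrite("pics/w9.png",im)
E
```

```text
t: 29.2
position: [491.3, -309.2, 197.0]
ee_rot: [-0.002, 1.0, 0.001, -0.001]
wrist_force: [-0.3, 0.9, -0.2]
finger_gap: 85.0
grip_force: 0.0
[ 491.25249133 -309.23100423  197.04032805]
[245.58296123 197.65917374]
[256.90562265 286.60704536]
[230.86408064  76.57499683]
```

View pics/w9.png

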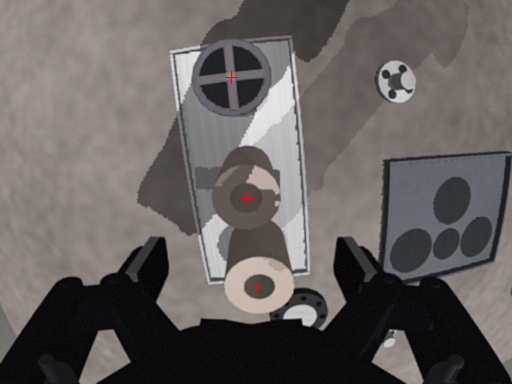

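All three stand upright on the tray at the predicted spots. Next I'll grasp the slim core and return it to the left seat.

```bash
python3 -m inch '[[0,0,0.3,0,0,0,85],[0,0,0.6,0,0,0,85]]'
python3 -m inch '[[0,0,0.3,0,0,0,85],[0,0,0.6,0,0,0,85],[0,0,0.83,0,0,0,85],[0,0,0.83,0,0,0,85],[0,0,0.83,0,0,0,85]]'
python3 -m inch '[[0,0,0,0,0,0,66],[0,0,0,0,0,0,55],[0,0,0,0,0,0,45],[0,0,0,0,0,0,45],[0,0,0,0,0,0,45],[0,0,0,0,0,0,45],[0,0,0,0,0,0,45]]' 60
python3 -m inch '[[0,0,-0.15,0,0,0,45],[0,0,-0.4,0,0,0,45],[0,0,-0.7,0,0,0,45],[0,0,-1,0,0,0,45]]'
python3 -m inch '[[-0.04,0.15,0,0,0,0,45],[-0.12,0.45,0,0,0,0,45],[-0.25,0.87,0,0,0,0,45]]'
python3 -m inch '[[-0.08,0.3,0,0,0,0,45],[-0.16,0.6,0,0,0,0,45],[-0.25,0.87,0,0,0,0,45]]'
python3 -m inch '[[-0.08,0.3,0,0,0,0,45],[-0.16,0.6,0,0,0,0,45],[-0.25,0.87,0,0,0,0,45]]'
python3 -m inch '[[-0.08,0.3,0,0,0,0,45],[-0.16,0.6,0,0,0,0,45],[-0.25,0.87,0,0,0,0,45]]'
python3 -m inch '[[-0.08,0.3,0,0,0,0,45],[-0.16,0.6,0,0,0,0,45],[-0.23,0.8,0,0,0,0,45],[-0.23,0.86,0,0,0,0,45],[-0.23,0.86,0,0,0,0,45],[-0.23,0.86,0,0,0,0,45],[-0.23,0.86,0,0,0,0,45]]'
```

```text
t: 29.45
position: [492.1, -309.8, 150.2]
ee_rot: [-0.002, 1.0, 0.0, 0.001]
wrist_force: [0.5, -0.4, -0.2]
finger_gap: 85.2
grip_force: 0.0
t: 29.95
position: [491.2, -310.3, 83.8]
ee_rot: [-0.001, 1.0, 0.0, -0.0]
wrist_force: [0.7, 0.1, -0.2]
finger_gap: 84.9
grip_force: 0.0
t: 30.65
position: [491.6, -312.2, 85.3]
ee_rot: [-0.0, 1.0, -0.0, 0.001]
wrist_force: [0.0, 0.4, 6.0]
finger_gap: 53.4
grip_force: 62.0
t: 31.05
position: [490.1, -311.5, 164.9]
ee_rot: [-0.0, 1.0, 0.0, -0.0]
wrist_force: [0.8, -0.7, -3.2]
finger_gap: 53.4
grip_force: 63.6
t: 31.35
position: [509.5, -242.5, 163.4]
ee_rot: [0.002, 1.0, -0.0, -0.0]
wrist_force: [0.4, 0.3, -2.3]
finger_gap: 53.1
grip_force: 63.6
t: 31.65
position: [529.9, -169.6, 162.8]
ee_rot: [-0.001, 1.0, 0.001, -0.001]
wrist_force: [-0.1, 0.6, -2.6]
finger_gap: 53.2
grip_force: 63.6
t: 31.95
position: [549.7, -100.3, 162.7]
ee_rot: [-0.001, 1.0, 0.001, -0.001]
wrist_force: [0.1, 0.4, -2.1]
finger_gap: 53.3
grip_force: 63.6
t: 32.25
position: [569.5, -30.8, 162.7]
ee_rot: [-0.001, 1.0, 0.0, -0.001]
wrist_force: [0.4, 0.7, -2.7]
finger_gap: 53.4
grip_force: 63.6
t: 32.95
position: [588.6, 33.4, 163.7]
ee_rot: [0.001, 1.0, -0.001, -0.0]
wrist_force: [0.7, 0.2, -2.4]
finger_gap: 53.3
grip_force: 63.6
```

```bash
python3 -m inch '[[0,0.012,0.25,0,0,0,45],[0,0.012,0.5,0,0,0,45],[0,0.012,0.75,0,0,0,45],[0,0.012,0.92,0,0,0,45],[0,0.012,0.97,0,0,0,45],[0,0.012,0.99,0,0,0,45],[0,0.012,0.99,0,0,0,45],[0,0.012,0.99,0,0,0,45]]'
python3 -m inch '[[0,0,0,0,0,0,56],[0,0,0,0,0,0,64],[0,0,0,0,0,0,75],[0,0,0,0,0,0,85],[0,0,0,0,0,0,85]]'
python3 -m inch '[[0,0,-0.3,0,0,0,85],[0,0,-0.6,0,0,0,85],[0,0,-1,0,0,0,85]]'
python3 -m inch '[[0,-0.5,0,0,0,0,85],[0,-1,0,0,0,0,85]]' >/dev/null
python3 -m inch '[[0,-0.5,0,0,0,0,85],[0,-1,0,0,0,0,85]]' >/dev/null
python3 -m inch '[[0,-0.5,0,0,0,0,85],[0,-1,0,0,0,0,85]]' >/dev/null
python3 -m inch '[[0,-0.5,0,0,0,0,85],[0.1,-1,0,0,0,0,85],[0.1,-1,0,0,0,0,85],[0.1,-1,0,0,0,0,85],[0.1,-1,0,0,0,0,85]]'
```

```text
t: 33.75
position: [589.0, 35.4, 85.4]
ee_rot: [0.0, 1.0, -0.0, -0.0]
wrist_force: [-2.6, -2.0, 3.3]
finger_gap: 53.2
grip_force: 64.0
t: 34.25
position: [589.4, 36.6, 84.5]
ee_rot: [-0.0, 1.0, 0.0, 0.0]
wrist_force: [0.5, 0.6, -0.1]
finger_gap: 85.3
grip_force: 0.0
t: 34.55
position: [588.1, 36.4, 164.3]
ee_rot: [-0.0, 1.0, -0.0, -0.001]
wrist_force: [-0.1, 0.1, 0.2]
finger_gap: 85.1
grip_force: 0.0
t: 35.65
position: [581.5, -282.0, 164.2]
ee_rot: [-0.001, 1.0, 0.001, -0.0]
wrist_force: [0.9, 0.7, 0.2]
finger_gap: 85.2
grip_force: 0.0
```

```bash
python3 -m inch '[[0,-0.24,0,0,0,0,85],[0,-0.24,0.2,0,0,0,85],[0,-0.24,0.5,0,0,0,85],[0,-0.24,0.8,0,0,0,85],[0,-0.24,1,0,0,0,85],[0,-0.24,1,0,0,0,85]]'
python3 -m inch '[[0,0,0.14,0,0,0,85],[0,0,0.14,0,0,0,85],[0,0,0.14,0,0,0,72],[0,0,0.14,0,0,0,64],[0,0,0.14,0,0,0,57],[0,0,0.14,0,0,0,55],[0,0,0.14,0,0,0,55],[0,0,0.14,0,0,0,55],[0,0,0.14,0,0,0,55]]' 60
python3 -m inch '[[0,0,-0.15,0,0,0,55],[0,0,-0.4,0,0,0,55],[0,0,-0.7,0,0,0,55],[0,0,-1,0,0,0,55]]'
python3 -m inch '[[-0.02,0.15,0,0,0,0,55],[-0.05,0.45,0,0,0,0,55],[-0.09,0.9,0,0,0,0,55]]'
python3 -m inch '[[-0.03,0.3,0,0,0,0,55],[-0.06,0.6,0,0,0,0,55],[-0.09,0.9,0,0,0,0,55]]'
python3 -m inch '[[-0.03,0.3,0,0,0,0,55],[-0.06,0.6,0,0,0,0,55],[-0.09,0.84,0,0,0,0,55],[-0.09,0.87,0,0,0,0,55],[-0.09,0.87,0,0,0,0,55],[-0.09,0.87,0,0,0,0,55],[-0.09,0.87,0,0,0,0,55]]'
```

```text
t: 36.25
position: [579.2, -301.6, 81.3]
ee_rot: [-0.0, 1.0, 0.001, -0.003]
wrist_force: [1.0, 0.2, 0.8]
finger_gap: 84.9
grip_force: 0.0
t: 37.15
position: [581.8, -302.6, 74.6]
ee_rot: [-0.0, 1.0, 0.0, 0.001]
wrist_force: [-0.7, 2.0, 6.2]
finger_gap: 65.4
grip_force: 66.5
t: 37.55
position: [580.4, -302.9, 153.9]
ee_rot: [0.0, 1.0, 0.0, -0.001]
wrist_force: [1.2, -0.8, -3.3]
finger_gap: 65.0
grip_force: 67.6
t: 37.85
position: [587.1, -232.0, 152.5]
ee_rot: [0.002, 1.0, -0.001, -0.0]
wrist_force: [-0.1, 0.1, -3.6]
finger_gap: 65.3
grip_force: 67.6
t: 38.15
position: [594.5, -156.3, 151.9]
ee_rot: [-0.001, 1.0, 0.0, -0.001]
wrist_force: [0.4, -0.3, -3.1]
finger_gap: 65.4
grip_force: 67.6
t: 38.85
position: [602.3, -91.1, 153.1]
ee_rot: [0.001, 1.0, -0.001, -0.0]
wrist_force: [-0.2, 0.7, -2.8]
finger_gap: 65.3
grip_force: 67.7
```

```bash
python3 -m inch '[[0.005,0.03,0.25,0,0,0,55],[0.005,0.03,0.5,0,0,0,55],[0.005,0.03,0.75,0,0,0,55],[0.005,0.03,0.92,0,0,0,55],[0.005,0.03,0.97,0,0,0,55],[0.005,0.03,0.99,0,0,0,55],[0.005,0.03,0.99,0,0,0,55],[0.005,0.03,0.99,0,0,0,55]]'
python3 -m inch '[[0,0,0,0,0,0,68],[0,0,0,0,0,0,74],[0,0,0,0,0,0,85],[0,0,0,0,0,0,85]]'
python3 -m inch '[[0,0,-0.3,0,0,0,85],[0,0,-0.6,0,0,0,85],[0,0,-1,0,0,0,85]]'
python3 -m inch '[[0.42,-0.5,-0.3,0,0,0,85],[0.84,-0.98,-0.5,0,0,0,85]]'
python3 -m inch '[[0.42,-0.5,0,0,0,0,85],[0.84,-0.98,0,0,0,0,85]]'
python3 -m inch '[[0.42,-0.5,0,0,0,0,85],[0.84,-0.98,0,0,0,0,85],[0.84,-0.98,0,0,0,0,85],[0.84,-0.98,0,0,0,0,85],[0.84,-0.98,0,0,0,0,85]]'
```

```text
t: 39.65
position: [603.2, -87.4, 74.8]
ee_rot: [0.0, 1.0, -0.0, 0.001]
wrist_force: [-0.8, -0.5, -4.2]
finger_gap: 65.7
grip_force: 67.7
t: 40.05
position: [602.8, -87.0, 74.5]
ee_rot: [-0.0, 1.0, -0.0, 0.0]
wrist_force: [0.7, 0.3, -0.6]
finger_gap: 85.2
grip_force: 0.0
t: 40.35
position: [601.4, -86.8, 154.0]
ee_rot: [-0.0, 1.0, 0.0, -0.001]
wrist_force: [0.4, -0.1, 0.6]
finger_gap: 85.0
grip_force: 0.0
t: 40.55
position: [543.6, -157.0, 192.5]
ee_rot: [-0.002, 1.0, -0.0, 0.002]
wrist_force: [0.2, -1.8, 0.1]
finger_gap: 84.6
grip_force: 0.0
t: 40.75
position: [476.4, -234.9, 191.8]
ee_rot: [-0.001, 1.0, -0.001, 0.001]
wrist_force: [0.2, -0.9, 0.6]
finger_gap: 85.1
grip_force: 0.0
t: 41.25
position: [410.7, -311.0, 190.8]
ee_rot: [-0.001, 1.0, 0.0, 0.0]
wrist_force: [-0.3, 0.5, -0.4]
finger_gap: 84.9
grip_force: 0.0
```

```bash
python3 -m inch '[[0.125,-0.15,0,0,0,0,85],[0.125,-0.15,0.2,0,0,0,85],[0.125,-0.15,0.5,0,0,0,85],[0.125,-0.15,0.7,0,0,0,85],[0.125,-0.15,0.7,0,0,0,85],[0.125,-0.15,0.7,0,0,0,85]]'
```

```text
t: 41.85
position: [401.0, -322.6, 134.7]
ee_rot: [-0.002, 1.0, 0.0, 0.0]
wrist_force: [0.1, 0.5, 0.2]
finger_gap: 84.9
grip_force: 0.0
```

```bash
python3 -m inch '[[0,0,0.2,0,0,0,85],[0,0,0.4,0,0,0,85],[0,0,0.52,0,0,0,85],[0,0,0.52,0,0,0,85],[0,0,0.52,0,0,0,85]]'
python3 -m inch '[[0,0,0,0,0,0,60],[0,0,0,0,0,0,50],[0,0,0,0,0,0,45],[0,0,0,0,0,0,45],[0,0,0,0,0,0,45],[0,0,0,0,0,0,45],[0,0,0,0,0,0,45],[0,0,0,0,0,0,45]]' 60
python3 -m inch '[[0,0,-0.15,0,0,0,45],[0,0,-0.4,0,0,0,45],[0,0,-0.7,0,0,0,45],[0,0,-1,0,0,0,45]]'
python3 -m inch '[[-0.05,0.1,-0.2,0,0,0,45],[-0.13,0.3,-0.4,0,0,0,45],[-0.25,0.6,-0.4,0,0,0,45],[-0.4,0.9,-0.4,0,0,0,45]]'
python3 -m inch '[[-0.13,0.3,0,0,0,0,45],[-0.27,0.6,0,0,0,0,45],[-0.4,0.9,0,0,0,0,45]]'
python3 -m inch '[[-0.13,0.3,0,0,0,0,45],[-0.27,0.6,0,0,0,0,45],[-0.4,0.9,0,0,0,0,45]]'
python3 -m inch '[[-0.13,0.3,0,0,0,0,45],[-0.27,0.6,0,0,0,0,45],[-0.37,0.83,0,0,0,0,45],[-0.41,0.9,0,0,0,0,45],[-0.41,0.9,0.1,0,0,0,45],[-0.41,0.9,0.3,0,0,0,45],[-0.41,0.9,0.4,0,0,0,45],[-0.41,0.9,0.4,0,0,0,45],[-0.41,0.9,0.4,0,0,0,45]]'
```

```text
t: 42.35
position: [400.3, -323.9, 93.6]
ee_rot: [-0.0, 1.0, -0.0, 0.0]
wrist_force: [0.4, 0.0, -0.0]
finger_gap: 84.9
grip_force: 0.0
t: 43.15
position: [400.2, -323.9, 94.0]
ee_rot: [-0.0, 1.0, -0.0, 0.001]
wrist_force: [-0.9, 2.2, 6.0]
finger_gap: 55.1
grip_force: 62.3
t: 43.55
position: [399.0, -323.5, 174.1]
ee_rot: [0.0, 1.0, 0.0, -0.001]
wrist_force: [0.6, 0.2, -3.0]
finger_gap: 54.6
grip_force: 64.0
t: 43.95
position: [431.2, -251.4, 206.1]
ee_rot: [0.001, 1.0, -0.0, 0.0]
wrist_force: [-0.6, -0.4, -3.7]
finger_gap: 55.1
grip_force: 64.0
t: 44.25
position: [463.4, -178.7, 205.5]
ee_rot: [-0.0, 1.0, 0.0, -0.0]
wrist_force: [-0.5, -0.0, -3.5]
finger_gap: 55.2
grip_force: 64.0
t: 44.55
position: [495.4, -106.8, 205.4]
ee_rot: [-0.0, 1.0, -0.0, -0.0]
wrist_force: [0.2, 0.0, -3.5]
finger_gap: 54.8
grip_force: 64.0
t: 45.45
position: [528.0, -36.8, 173.0]
ee_rot: [0.001, 1.0, -0.0, -0.0]
wrist_force: [-0.1, 0.8, -2.3]
finger_gap: 55.0
grip_force: 64.1
```

```bash
python3 -m inch '[[-0.012,0.036,0,0,0,0,45],[-0.012,0.036,0.25,0,0,0,45],[-0.012,0.036,0.5,0,0,0,45],[-0.012,0.036,0.75,0,0,0,45],[-0.012,0.036,0.92,0,0,0,45],[-0.012,0.036,0.97,0,0,0,45],[-0.012,0.036,0.99,0,0,0,45],[-0.012,0.036,0.99,0,0,0,45],[-0.012,0.036,0.99,0,0,0,45]]'
python3 -m inch '[[0,0,0,0,0,0,58],[0,0,0,0,0,0,64],[0,0,0,0,0,0,75],[0,0,0,0,0,0,85],[0,0,0,0,0,0,85]]'
python3 -m inch '[[0,0,-0.3,0,0,0,85],[0,0,-0.6,0,0,0,85],[0,0,-1,0,0,0,85]]'
python3 -m inch '[[0,0.3,-0.3,0,0,0,85],[0,0.6,-0.6,0,0,0,85],[0,1,-0.8,0,0,0,85]]'
python3 -m inch '[[0,0.5,0,0,0,0,85],[0,1,0,0,0,0,85]]'
python3 -m inch '[[0,0.5,0,0,0,0,85],[0,1,0,0,0,0,85]]'
python3 -m inch '[[0,0.5,0,0,0,0,85],[0,1,0,0,0,0,85],[0,1,0,0,0,0,85],[0,1,0,0,0,0,85],[0,1,0,0,0,0,85]]'
python3 - <<'E'
from h import *
t=vision.grab_frame("top")[:,:,::-1]; s=vision.grab_frame("scene")[:,:,::-1]
a=cv2.imread("pics/top0.png")[140:250,190:310]; b=t[140:250,190:310]
cv2.imwrite("pics/end.png",np.vstack([cv2.resize(np.hstack([a,b]),(720,330),interpolation=cv2.INTER_CUBIC),np.hstack([cv2.resize(s,(360,270)),cv2.resize(t,(360,270))])]))
E
```

```text
t: 46.35
position: [530.3, -33.0, 94.7]
ee_rot: [-0.0, 1.0, -0.0, 0.001]
wrist_force: [-0.4, 0.2, -2.7]
finger_gap: 54.8
grip_force: 64.3
t: 46.85
position: [529.6, -32.9, 94.0]
ee_rot: [-0.0, 1.0, -0.0, 0.0]
wrist_force: [0.1, 0.9, 0.1]
finger_gap: 84.8
grip_force: 0.0
t: 47.15
position: [528.4, -32.9, 173.8]
ee_rot: [-0.0, 1.0, -0.0, -0.001]
wrist_force: [0.4, 0.0, 0.4]
finger_gap: 84.9
grip_force: 0.0
t: 47.45
position: [530.0, 46.5, 239.8]
ee_rot: [0.001, 1.0, -0.0, 0.001]
wrist_force: [0.5, 0.4, -0.3]
finger_gap: 84.8
grip_force: 0.0
t: 47.65
position: [529.7, 128.1, 238.9]
ee_rot: [0.001, 1.0, 0.0, 0.001]
wrist_force: [0.0, -0.5, -0.8]
finger_gap: 84.8
grip_force: 0.0
t: 47.85
position: [529.0, 208.6, 238.0]
ee_rot: [-0.0, 1.0, -0.0, 0.0]
wrist_force: [1.8, -0.3, -0.0]
finger_gap: 84.7
grip_force: 0.0
t: 48.35
position: [529.3, 285.5, 237.6]
ee_rot: [0.001, 1.0, -0.001, -0.0]
wrist_force: [0.2, -0.4, 0.6]
finger_gap: 84.9
grip_force: 0.0
```

View pics/end.png

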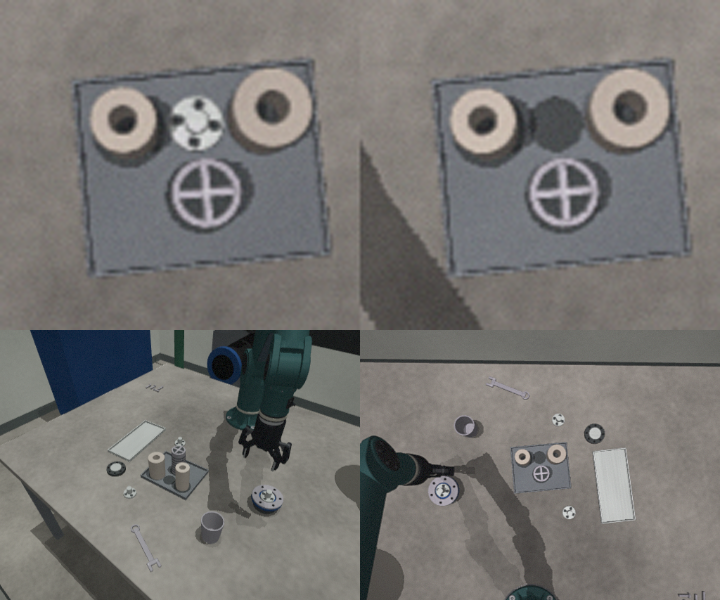

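The before and after crops agree: the slim core, fat core and strainer are back within about 1 mm, the cap is in the recess, and the bystanders are untouched. I'll hand it in.

```bash
python3 -c "
from rig import workorder; print(workorder.sign_off())"
```

```text
the job is handed in; nothing more can be done
None
```

The job is handed in after about 48 s of the 144 s allowed: the end cap lies flat in the housing recess and all three parts stand back on their own rack seats, upright and released; no verdict came back.

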